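# Fold back the bifold top of the slide chest and stand the carton in the empty bay

### The job

First push the half-open bifold top of the grey slide chest by the rail on its fold, away from you, until both panels stand folded together at the back. Then stand the slide carton on end on the open bench and let go of it; take it again from above and set it down, still on end, on the mat in whichever bay of the chest has no cup in it. Do not drop the carton, leave the cup standing where it is, and leave the top folded open.

Things in the scene. Friction and masses are not known exactly. Their poses are not given: they have to be found in the camera images.
- chest: Grey fixed chest under a bifold cover, 240 (x) x 210 (y) x 115 mm high, walls 9 mm, floor 6 mm thick. Origin under its centre on the bench; x points to its back, z up. A 5 mm divider along x, its top 60 mm above the bench, parts it into a left (+y) and a right (-y) bay, each about 93 mm wide and 222 mm long.
- door (a joint): Angle (rad) of the rear cover panel about its hinge at the chest's back: 0 = both panels flat over the chest, 1.4 = stop, both stand folded together at the back. The front panel follows as the mirror image, its free edge running in the rim tracks. Starts 0.45 to 0.75. Stiff hinge (about 0.3 Nm): stays where left; pushing the rail level and backwards takes 3 to 8 N.
- door_pivot (a point): Hinge line of the rear panel, mid-width: chest x +114 mm, 121 mm above the bench. At door angle q the fold hinge lies 110 cos q mm in front of it and 110 sin q mm above it. Panels are 186 mm wide and 8 mm thick.
- fold_rail (a point): Middle of the straight steel rail, 10 mm thick, 130 mm long, parallel to the chest's y, standing over the fold on two posts near its ends, 30 mm from the fold hinge line. Fixed to the rear panel: from door_pivot it lies 131 mm forward and 21 mm up at door angle 0, and turns up and back about the pivot with that angle.
- carton: Slide carton, a box 32 (its x) x 82 (its y, the long way) x 30 mm (z), 0.21 kg give or take a third; origin in the centre of its underside as it lies. It starts lying flat on the bench to the left of the chest. On end means its y axis upright, either end up.
- carton_mid (a point): Centre of the carton (15 mm above its origin along its z).
- mat: Black rubber mat, 90 (x) x 66 (y) x 3 mm, fixed on the floor of the empty bay, axes as the chest's; origin under its centre, 6 mm above the bench, so its top is 9 mm above the bench. The carton on end fits on it with about 17 to 30 mm to spare around.
- cup: Lidded specimen cup, 58 mm across, 75 mm high, origin under its centre, standing in the other bay. Leave it.

How it is judged:
On the way, in this order (a step that is already met when the one before it is completed fails the run):
1. the bifold top is folded back by its stop (value of joint door above 1.25 rad), for 0.2 s.
2. the carton stands on end on the open bench, let go (angle between the y axis of carton and the z axis of chest, either way round below 0.12 rad and linear speed of carton below 0.03 m/s and contact force between carton and the fingers below 0.1 N and height (world z) of carton_mid between 0.036 and 0.046 m and contact force between carton and chest below 0.1 N), for 0.2 s.
3. the carton stands on end on the mat in the empty bay, let go (angle between the y axis of carton and the z axis of chest, either way round below 0.12 rad and contact force between carton and the fingers below 0.1 N and x of carton_mid in the frame of mat between -0.035 and 0.035 m and y of carton_mid in the frame of mat between -0.025 and 0.025 m and z of carton_mid in the frame of mat between 0.036 and 0.05 m), for 0.2 s.
At the end, for the whole second after the job is handed in: The bifold top is still folded back (door angle above 1.25 rad of 1.4); the carton stands on end (long axis within 0.12 rad of upright), at rest and let go, on the mat of the empty bay, its centre within 35 mm (along the bay) and 25 mm (across it) of the mat's centre; the cup stands upright (all of step 3 and value of joint door above 1.25 rad and linear speed of carton below 0.03 m/s and angle between cup's own z axis and vertical below 0.1 rad); the robot touches nothing.
It fails at once if the cup is pushed more than 25 mm or tipped (distance of cup from where it was at the start of the episode above 0.025 m or angle between cup's own z axis and vertical above 0.35 rad).
It fails at once if the carton is dropped or thrown (faster than 0.9 m/s) (linear speed of carton above 0.9 m/s).
It also fails if it takes over 64 s, if anything falls off the work surface, if the arm or the gripper's body presses on something with over 40 N, if the wrist force passes 120 N, or if a joint passes its speed limit or range.

### The arm

A 6-joint arm with a two-finger parallel gripper is mounted at the origin on a cart in front of the work surface, level with it; the furniture and walls round the work are solid. World frame = base frame: x ahead of the robot, y to its left, z up, the work surface at z = 0. Lengths are in m, angles in rad, forces in N, time in s.
With the tool pointing down it reaches from about 0.325 to 0.775 m from the base axis. Payload 5.5 kg.
Tool frame: the origin (TCP) lies at the very end of the fingers, on their centre line; the grasp point (between the pads) lies 19 mm behind it; z points along the fingers, y is the direction in which the jaws open and shut (so a half turn about z gives the same grasp; the last joint's range is limited). The gripper opens to 85 mm and grips with 20 to 120 N. Pads are 22 mm wide; open, the fingers measure 114 mm over their backs; the gripper's body (76 mm by 85 mm) begins 54 mm behind the grasp point. The pads swing forward as they close: fully open they stand 13 mm farther back than shut.
Start: joints at [1.059, 0.091, 1.231, -0, 1.82, -0.057], TCP at [0.264, 0.539, 0.231] pointing down, gripper open.
Joint ranges: [-2.87, 2.87], [-0.86, 2.18], [0.17, 2.46], [-1.51, 4.65], [0.06, 2.69], [-2.65, 2.65]. Speed limits (rad/s): [2.57, 2.57, 3.01, 3.14, 3.14, 3.14].

### API

Orientations are given as a unit quaternion [x, y, z, w].
In Python, from rig import ctrl gives the robot as it stands. The module is installed in compiled form; this text tells all that it offers.
- The arm moves only by the shell command python3 -m pendant 'ROWS' [FORCE]. ROWS is JSON, a list of rows, each a list of 3 entries, a list of its own where there are three numbers: the shift along the world's x, y, z in mm, then the turn, a rotation vector about the world's x, y, z in rad, then the closure, from 0 (fully open) to 1 (shut). In form: [[[dx, dy, dz], [wx, wy, wz], grip], ...]. A call has 1 to 10 rows; each row is the pose to reach, as a shift and turn from the pose measured when the call began; what a row does not reach only later rows make up. A row lasts 1/10 s, in which the tool goes at most 50 mm and 8.59 degrees, less where a joint would pass 70% of its speed; a pose out of reach is approached as far as the arm can. A call with a gripper value outside its range is refused whole. The fingers move at their own pace and stop on an object; FORCE is the grip in N (left out, the last holds). Time passes only in rows, so rows that repeat a pose let the fingers close. It gives the time, the measured TCP pose, the force and the opening at its end, in the units of the state.
- ctrl.observe(): the state, without advancing time (a new reading comes with each control period).
- ctrl.camera(name): name is "scene" or "top" or "wrist"; returns a dict with "frame" (400x640x3 uint8, red, green, blue), "range_z" (400x640 float32, m along the optical axis (not along the pixel's ray), 0 where there is no reading), "fx", "fy", "cx", "cy" (pixels), "extrinsics" (4x4, takes a point from world to camera coordinates). Camera axes: x right, y down, z forward; pixel columns grow to the right and rows downward; lengths in m; the calibration is good to about 2 mm. A picture is of the moment at which its call begins.
- ctrl.close_job(): hands the job in, once; it reports no verdict.
The state is a dict: "t": time; "qpos": joint angles; "joint_velocities": joint speeds; "joint_efforts": joint torques, N m; "tool_pos": TCP position; "orientation": TCP orientation; "wrist_force": force on the tool from outside, world axes, zero at the start; "wrist_torque": the same for the moment, N m; "gripper_width": finger opening in m.
Only numpy, scipy, OpenCV 4.12 (cv2) and the standard library are available. Lean on these libraries where they do the work, as an engineer would, in place of code of your own. Each camera call takes 0.05 s, during which the arm holds its last target.

## Working session

There is one attempt and no reset: what is moved stays moved. The work goes in short steps, Python scripts to look and compute and a shell command to move; the robot and the scene stay as the last step left them, time stands still between calls to the robot, and variables do not carry over. Pictures are saved under pics/ and viewed, and the job is handed in when it is done.

```bash
mkdir -p pics; cat > h.py <<'E'
import numpy as np, cv2
from rig import ctrl
def snap(name,fn):
    c=ctrl.camera(name); np.savez('pics/'+fn+'.npz',**{k:c[k] for k in c})
    cv2.imwrite('pics/'+fn+'.png',c['frame'][:,:,::-1]); return c
def load(fn): return np.load('pics/'+fn+'.npz')
def cloud(c):
    z=c['range_z']; v,u=np.mgrid[:z.shape[0],:z.shape[1]]
    p=np.stack([(u-c['cx'])/c['fx']*z,(v-c['cy'])/c['fy']*z,z],-1)
    T=np.linalg.inv(c['extrinsics']); w=p@T[:3,:3].T+T[:3,3]; w[z==0]=np.nan; return w
E
python3 - <<'E'
from h import *
for n in['scene','top','wrist']:
    c=snap(n,n+'0'); print(n,c['fx'],np.linalg.inv(c['extrinsics']).round(3).tolist())
s=ctrl.observe(); print(s)
E
```

```text
scene 440.5383348210997 [[-0.699, -0.623, 0.35, 0.227], [-0.715, 0.602, -0.356, 0.398], [0.011, -0.499, -0.866, 0.85], [0.0, 0.0, 0.0, 1.0]]
top 389.39108009929765 [[0.024, -0.995, 0.094, 0.459], [-1.0, -0.023, 0.009, 0.081], [-0.007, -0.094, -0.996, 0.956], [0.0, 0.0, 0.0, 1.0]]
wrist 293.3041656105452 [[0.439, 0.854, 0.277, 0.193], [0.898, -0.417, -0.139, 0.575], [-0.003, 0.31, -0.951, 0.372], [0.0, 0.0, 0.0, 1.0]]
{'t': 0.15, 'qpos': array([ 1.05929613e+00,  9.17489036e-02,  1.23162049e+00,  9.87448153e-06,
        1.81975993e+00, -5.66813883e-02]), 'joint_velocities': array([ 3.01194034e-04, -3.02936863e-03, -2.01276057e-03, -2.02711839e-03,
        1.25098793e-05, -1.01118416e-03]), 'joint_efforts': array([ 1.12921436e-03, -4.59374392e+01, -4.18525958e+01, -4.11663859e-05,
        9.55858617e-03, -8.60520231e-06]), 'tool_pos': array([0.26347123, 0.5388369 , 0.23036654]), 'orientation': array([ 2.25453138e-01,  9.74253710e-01, -7.36200200e-04, -2.19947876e-04]), 'wrist_force': array([-0.45534728, -0.07455216,  0.30714493]), 'wrist_torque': array([-0.05335896, -0.0159857 , -0.01503585]), 'gripper_width': 0.08555494628451418}
```

View pics/scene0.png

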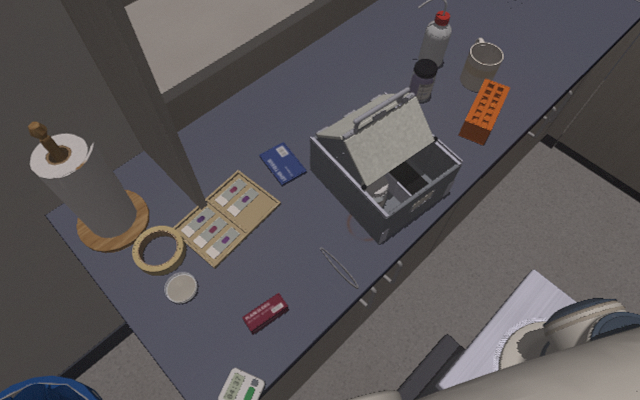

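View pics/top0.png

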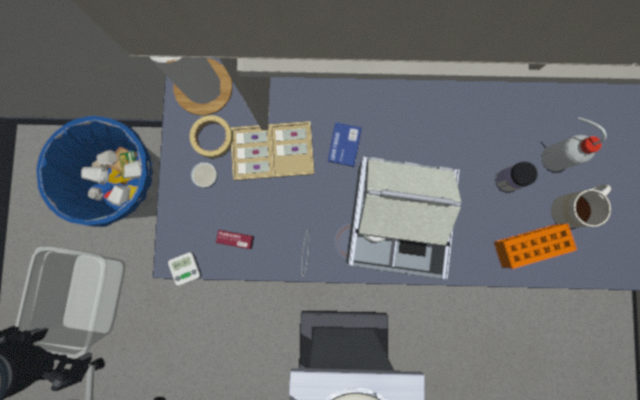

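View pics/wrist0.png

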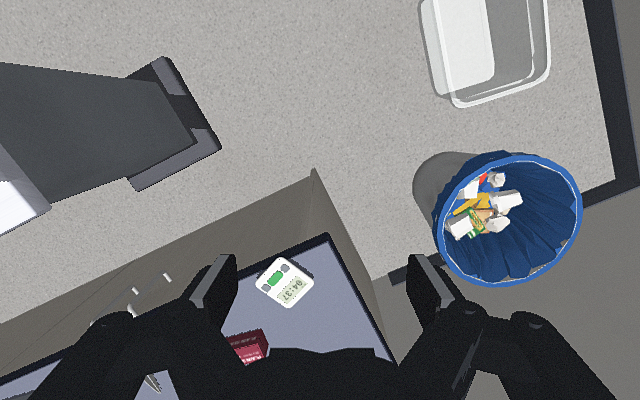

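The scene view shows the chest with its fold raised and the rail at about (385,115). The red carton is at (266,313) in the scene view and (234,240) in the top view, lying to the left of the chest. The cup is in the left bay at top (375,238), and the mat is in the right bay at top (412,249). There is a shelf at the back. Next I measure.

```bash
python3 - <<'E'
from h import *
a=cv2.imread('pics/top0.png'); 
cv2.imwrite('pics/topc.png',cv2.resize(a[140:290,340:480],None,fx=5,fy=4,interpolation=cv2.INTER_CUBIC))
cv2.imwrite('pics/topc.png',cv2.resize(a[145:285,340:480],None,fx=4,fy=4,interpolation=cv2.INTER_CUBIC))
a=cv2.imread('pics/scene0.png'); 
cv2.imwrite('pics/scc.png',cv2.resize(a[80:250,295:475],None,fx=3.5,fy=3.5,interpolation=cv2.INTER_CUBIC)[:598])
c=load('top0'); w=cloud(c); f=c['frame'].astype(int)
red=(f[...,0]>f[...,1]+40)&(f[...,0]>f[...,2]+25)
m=np.zeros_like(red); m[225:255,205:265]=red[225:255,205:265]
p=w[m]; print(len(p), np.nanmedian(p,0), np.nanpercentile(p[:,2],[5,95]))
t=p[p[:,2]>np.nanmedian(p[:,2])-.006]
r=cv2.minAreaRect((t[:,:2]*1000).astype(np.float32)); print(r, cv2.boxPoints(r))
c=load('scene0'); w=cloud(c); f=c['frame'].astype(int)
red=(f[...,0]>f[...,1]+40)&(f[...,0]>f[...,2]+25)
m=np.zeros_like(red); m[285:340,235:300]=red[285:340,235:300]
p=w[m]; p=p[p[:,2]>.02];t=p
r=cv2.minAreaRect((t[:,:2]*1000).astype(np.float32)); print(len(p),np.nanmedian(p,0),r, cv2.boxPoints(r))
E
```

```text
385 [0.45947219 0.30324308 0.03016637] [0.02709882 0.03281664]
((457.83465576171875, 300.2793273925781), (80.88993835449219, 30.37934112548828), 81.2271499633789) [[436.6541  262.6242 ]
 [466.67804 257.99084]
 [479.0152  337.93445]
 [448.99127 342.5678 ]]
561 [0.45940295 0.304641   0.03123064] ((458.9942932128906, 300.48553466796875), (80.09752655029297, 31.919593811035156), 81.21758270263672) [[437.10687 263.3431 ]
 [468.65222 258.46957]
 [480.8817  337.62796]
 [449.33636 342.5015 ]]
```

View pics/topc.png

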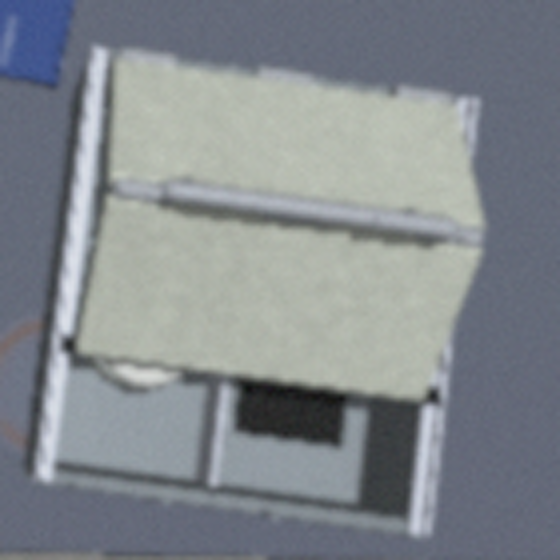

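View pics/scc.png

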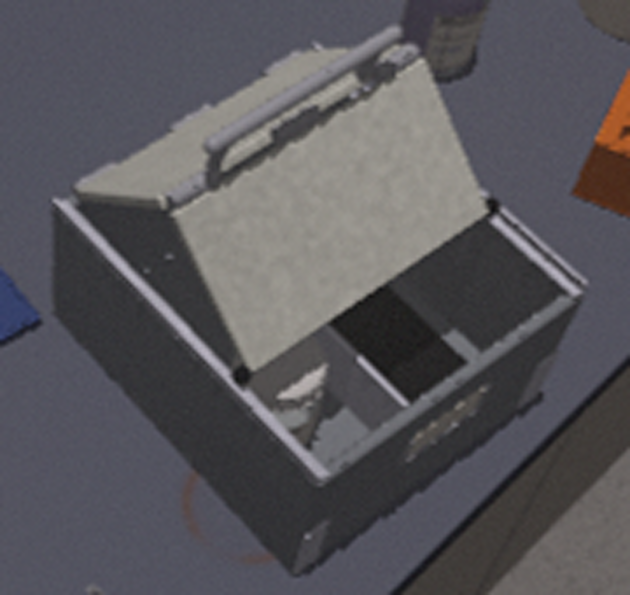

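The crops show the rim corners at about (98,48), (44,478), (423,532) and (472,98) in the 4x top crop. The rail runs from (165,190) to (455,232). The mat is in the right bay and the cup lid is under the panel in the left bay. I convert these to poses.

```bash
python3 - <<'E'
from h import *
c=load('top0'); w=cloud(c); T=np.linalg.inv(c['extrinsics'])
def ray(u,v,z):
    d=T[:3,:3]@np.array([(u-c['cx'])/c['fx'],(v-c['cy'])/c['fy'],1]); o=T[:3,3]; return o+d*(z-o[2])/d[2]
P=[ray(340+x/4,145+y/4,.115) for x,y in [(92,46),(35,480),(432,536),(479,98)]]
P=np.array(P);print(P.round(4)); print(np.linalg.norm(P-np.roll(P,-1,0),axis=1))
cen=P.mean(0); ax=(P[0]-P[1])+(P[3]-P[2]); yaw=np.arctan2(ax[1],ax[0]); print('cen',cen,'yaw',yaw)
# rim points from depth clouds, both cameras
for n in['top0','scene0']:
    q=cloud(load(n)).reshape(-1,3)
    m=(abs(q[:,2]-.115)<.006)&(abs(q[:,0]-cen[0])<.17)&(abs(q[:,1]-cen[1])<.17)
    r=cv2.minAreaRect((q[m][:,:2]*1000).astype(np.float32)); print(n,m.sum(),r)
# panels+rail in chest frame
R=np.array([[np.cos(yaw),-np.sin(yaw)],[np.sin(yaw),np.cos(yaw)]])
for n in['top0','scene0']:
    q=cloud(load(n)).reshape(-1,3); l=(q[:,:2]-cen[:2])@R
    m=(abs(l[:,1])<.05)&(abs(l[:,0])<.14)&(q[:,2]>.13)
    for x in np.arange(-.06,.12,.01):
        k=m&(abs(l[:,0]-x)<.005)
        if k.sum(): print(n,round(x,3),k.sum(),np.percentile(q[k,2],[5,50,98]).round(4))
for fn in ['top0']:
    for x,y in [(165,190),(310,209),(455,232)]:
        u,v=340+x/4,145+y/4; print(w[int(round(v)),int(round(u))], w[int(v)-3:int(v)+4,int(u),2].round(3))
E
```

```text
[[ 0.6444  0.0032  0.115 ]
 [ 0.4083  0.0303  0.115 ]
 [ 0.3839 -0.181   0.115 ]
 [ 0.6203 -0.2081  0.115 ]]
[0.23772282 0.21274165 0.23796243 0.21267911]
cen [ 0.51422267 -0.08890963  0.115     ] yaw -0.11426438838496235
top0 1004 ((515.6582641601562, -85.03553009033203), (210.428466796875, 239.851318359375), 83.23705291748047)
scene0 1097 ((515.7708129882812, -83.71820068359375), (210.84805297851562, 240.0428009033203), 83.66285705566406)
top0 -0.05 10 [0.1302 0.1306 0.1315]
top0 -0.04 222 [0.1306 0.1344 0.1396]
top0 -0.03 246 [0.1387 0.1431 0.1488]
top0 -0.02 252 [0.1477 0.1526 0.1579]
top0 -0.01 259 [0.1571 0.1616 0.1671]
top0 0.0 263 [0.1654 0.1703 0.1761]
top0 0.01 276 [0.1749 0.1793 0.1845]
top0 0.02 278 [0.1837 0.1884 0.1943]
top0 0.03 398 [0.1906 0.2278 0.2315]
top0 0.04 107 [0.1888 0.1919 0.2288]
top0 0.05 214 [0.1805 0.1853 0.1903]
top0 0.06 203 [0.1714 0.1763 0.181 ]
top0 0.07 201 [0.1627 0.1669 0.1714]
top0 0.08 195 [0.1532 0.158  0.1631]
top0 0.09 3593 [0.643  0.6933 0.7276]
top0 0.1 4464 [0.6445 0.6831 0.7264]
top0 0.11 102 [0.1303 0.133  0.136 ]
scene0 -0.05 15 [0.130
[... 180 characters left out ...]
ne0 0.0 299 [0.165  0.1701 0.1764]
scene0 0.01 299 [0.1735 0.179  0.185 ]
scene0 0.02 312 [0.1827 0.1879 0.1941]
scene0 0.03 421 [0.1918 0.2259 0.2319]
scene0 0.04 184 [0.1893 0.1935 0.2298]
scene0 0.05 43 [0.1866 0.1893 0.1912]
scene0 0.06 5 [0.1735 0.1744 0.1795]
scene0 0.07 10 [0.167  0.1687 0.1722]
scene0 0.08 68 [0.1554 0.1591 0.1636]
scene0 0.09 85 [0.1464 0.1507 0.155 ]
scene0 0.1 69 [0.1377 0.1414 0.1461]
scene0 0.11 53 [0.1311 0.1341 0.1366]
[ 0.55212272 -0.02076534  0.23054926] [0.197 0.228 0.228 0.231 0.227 0.2   0.199]
[ 0.5444863  -0.09042389  0.22871574] [0.226 0.228 0.228 0.228 0.228 0.225 0.201]
[ 0.53777835 -0.16734937  0.19929006] [0.228 0.23  0.227 0.202 0.197 0.198 0.195]
```

```bash
python3 - <<'E'
from h import *
q=np.concatenate([cloud(load(n)).reshape(-1,3) for n in['top0','scene0']])
m=(q[:,2]>.26)&(q[:,0]>.2)&(q[:,0]<1)
for x in np.arange(.3,1,.05):
    k=m&(abs(q[:,0]-x)<.025)
    if k.sum(): print(round(x,2),k.sum(),'y',np.percentile(q[k,1],[0,5,95,100]).round(2),'z',np.percentile(q[k,2],[0,5,95,100]).round(2))
yaw=-.115;R=np.array([[np.cos(yaw),-np.sin(yaw)],[np.sin(yaw),np.cos(yaw)]]);cen=np.array([.5152,-.0855])
def W(x,y,z): return (np.r_[R@[x,y]+cen,z]*1000).round(1)
print('rail',W(.030,0,.224),'end',W(.112,0,.254))
for qq in [.729,.9,1.05,1.2,1.3,1.36,1.4]:
    f=.131*np.cos(qq)-.021*np.sin(qq);u=.131*np.sin(qq)+.021*np.cos(qq)
    print(qq,'tcp',W(.114-f-.016,0,.121+u-.011))
print('pre',W(-.03,0,.22))
# mat
for n in ['scene0','top0']:
    c=load(n);w=cloud(c);l=(w[...,:2]-cen)@R
    k=(c['frame'].max(-1)<40)&(w[...,2]<.02)&(abs(l[...,0])<.11)&(abs(l[...,1])<.1)
    p=l[k]; print(n,k.sum(),p.min(0),p.max(0),np.median(w[k][:,2]))
E
```

```text
0.3 1464 y [0.5  0.51 0.6  0.6 ] z [0.26 0.27 0.42 0.43]
0.6 32504 y [-0.17 -0.12  0.23  0.25] z [0.64 0.65 0.72 0.73]
0.75 15850 y [-0.43 -0.35  0.25  0.25] z [0.26 0.33 0.46 0.52]
0.8 3875 y [-0.04 -0.    0.25  0.25] z [0.26 0.32 0.45 0.49]
0.85 3175 y [0.01 0.04 0.4  0.41] z [0.26 0.28 0.43 0.47]
0.9 1689 y [0.06 0.09 0.25 0.25] z [0.26 0.29 0.41 0.44]
0.95 8409 y [0.11 0.25 0.4  0.43] z [0.26 0.27 0.41 0.43]
rail [545.  -88.9 224. ] end [626.5 -98.4 254. ]
0.729 tcp [529.4 -87.1 212.9]
0.9 tcp [548.  -89.3 225.7]
1.05 tcp [565.9 -91.4 234.1]
1.2 tcp [584.8 -93.5 239.7]
1.3 tcp [597.8 -95.  241.8]
1.36 tcp [605.7 -96.  242.5]
1.4 tcp [611.  -96.6 242.7]
pre [485.4 -82.1 220. ]
scene0 536 [-0.07573254 -0.08582283] [ 0.00095811 -0.03239449] 0.009623888058240548
top0 86 [-0.07599377 -0.08031866] [-0.04875932 -0.02214348] 0.009086255508106433
```

```bash
python3 - <<'E'
from h import *
w=cloud(load('top0'))
for u in (200,350,450,600): print(u,[(v,w[v,u].round(3).tolist()) for v in range(0,85,12)])
w=cloud(load('scene0'))
for u,v in [(150,100),(200,30),(280,30),(160,60),(200,100),(260,70),(330,30),(250,8)]: print(u,v,w[v,u].round(3))
E
```

```text
200 [(0, [0.61, 0.165, 0.721]), (12, [0.61, 0.169, 0.707]), (24, [0.61, 0.174, 0.693]), (36, [0.61, 0.179, 0.676]), (48, [0.61, 0.185, 0.658]), (60, [0.823, 0.348, 0.186]), (72, [0.812, 0.358, 0.155]), (84, [0.801, 0.37, 0.115])]
350 [(0, [0.61, 0.069, 0.724]), (12, [0.61, 0.068, 0.711]), (24, [0.61, 0.067, 0.697]), (36, [0.61, 0.066, 0.681]), (48, [0.61, 0.065, 0.662]), (60, [0.752, 0.048, 0.347]), (72, [0.732, 0.048, 0.347]), (84, [0.856, 0.028, 0.001])]
450 [(0, [0.609, 0.007, 0.727]), (12, [0.61, 0.003, 0.713]), (24, [0.61, -0.001, 0.699]), (36, [0.61, -0.006, 0.684]), (48, [0.611, -0.013, 0.664]), (60, [0.61, -0.018, 0.646]), (72, [0.736, -0.114, 0.347]), (84, [0.861, -0.225, 0.001])]
600 [(0, [0.61, -0.084, 0.728]), (12, [0.609, -0.092, 0.717]), (24, [0.61, -0.102, 0.703]), (36, [0.611, -0.114, 0.686]), (48, [0.61, -0.125, 0.669]), (60, [0.61, -0.138, 0.651]), (72, [0.74, -0.356, 0.347]), (84, [0.869, -0.602, 0.001])]
150 100 [0.735 0.251 0.346]
200 30 [0.807 0.103 0.349]
280 30 [ 0.732 -0.009  0.331]
160 60 [0.795 0.191 0.347]
200 100 [0.949 0.078 0.051]
260 70 [ 0.949 -0.107  0.025]
330 30 [ 0.947 -0.364  0.009]
250 8 [0.792 0.006 0.35 ]
```

```bash
python3 -m pendant '[[[20,-50,20],[0,0,0.05],0.5],[[36,-100,30],[0,0,0.1],1],[[54,-150,30],[0,0,0.15],1],[[71,-200,30],[0,0,0.2],1],[[89,-250,30],[0,0,0.25],1],[[107,-300,30],[0,0,0.3],1],[[125,-350,30],[0,0,0.34],1],[[143,-400,30],[0,0,0.34],1],[[161,-450,30],[0,0,0.34],1],[[179,-500,30],[0,0,0.34],1]]' 30
```

```text
t: 1.15
tool_pos: [0.4306, 0.07, 0.2603]
orientation: [0.057, 0.998, -0.001, 0.0]
wrist_force: [-0.2, 1.1, -0.7]
gripper_width: -0.0
```

```bash
python3 -m pendant '[[[18,-50,0],[0,0,0],1],[[36,-100,0],[0,0,0],1],[[54,-155,-20],[0,0,0],1],[[60,-157,-44],[0,0,0],1],[[70,-157,-48],[0,0,0],1],[[70,-157,-48],[0,0,0],1],[[70,-157,-48],[0,0,0],1]]'
python3 - <<'E'
from h import *
snap('scene','s1');snap('top','t1');print(ctrl.observe()['tool_pos'])
a=cv2.imread('pics/s1.png'); cv2.imwrite('pics/s1c.png',cv2.resize(a[60:250,285:475],None,fx=3,fy=3))
E
```

```text
t: 1.85
tool_pos: [0.5008, -0.086, 0.2133]
orientation: [0.057, 0.998, -0.001, 0.0]
wrist_force: [1.1, 0.5, 0.4]
gripper_width: -0.0
[ 0.50089101 -0.08589977  0.21411365]
```

View pics/s1.png

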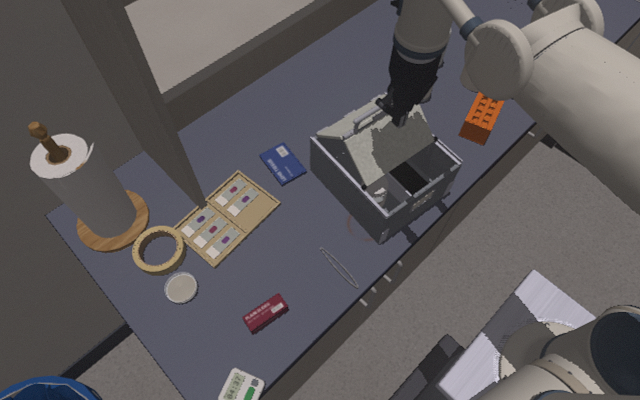

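The fingers are shut and in front of the rail at about (395,115), so I push along its arc.

```bash
python3 -m pendant '[[[10,0,0],[0,0,0],1],[[20,-1,0],[0,0,0],1],[[27,-1,0],[0,0,0],1],[[33,-2,3],[0,0,0],1],[[40,-3,8],[0,0,0],1],[[47,-3,12],[0,0,0],1],[[53,-4,15],[0,0,0],1],[[59,-5,18],[0,0,0],1],[[65,-6,20],[0,0,0],1],[[65,-6,20],[0,0,0],1]]'
python3 - <<'E'
from h import *
snap('scene','s2');print(ctrl.observe()['wrist_force'])
a=cv2.imread('pics/s2.png'); cv2.imwrite('pics/s2c.png',cv2.resize(a[60:250,285:475],None,fx=3,fy=3))
E
```

```text
t: 2.95
tool_pos: [0.5665, -0.0919, 0.2346]
orientation: [0.056, 0.998, -0.001, 0.001]
wrist_force: [0.4, 0.1, 0.5]
gripper_width: 0.0
[ 0.12683625  1.0535741  -0.68100619]
```

View pics/s2c.png

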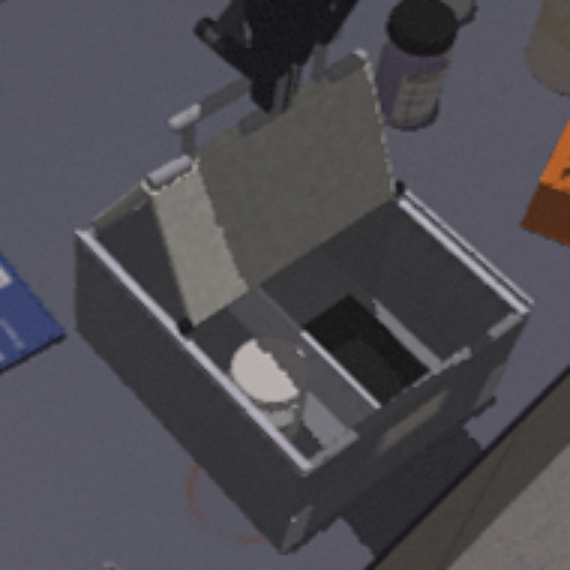

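The rail is engaged by the fingers at crop (280,95), and the cover is rising. I carry on.

```bash
python3 -m pendant '[[[6,-1,2],[0,0,0],1],[[12,-1,4],[0,0,0],1],[[18,-2,5],[0,0,0],1],[[25,-2,6],[0,0,0],1],[[31,-3,7],[0,0,0],1],[[35,-4,8],[0,0,0],1],[[39,-4,8],[0,0,0],1],[[39,-4,8],[0,0,0],1]]'
python3 - <<'E'
from h import *
snap('scene','s3');snap('top','t3');print(ctrl.observe()['wrist_force'])
a=cv2.imread('pics/s3.png'); cv2.imwrite('pics/s3c.png',cv2.resize(a[60:250,285:475],None,fx=3,fy=3))
w=cloud(load('s3'));cen=np.array([.5152,-.0855]);yaw=-.115;R=np.array([[np.cos(yaw),-np.sin(yaw)],[np.sin(yaw),np.cos(yaw)]])
l=(w[...,:2]-cen)@R; z=w[...,2]
for side in(-1,1):
  m=(z>.13)&(z<.22)&(side*l[...,1]>.05)&(abs(l[...,1])<.09)&(l[...,0]>-.06)&(l[...,0]<.13)
  if m.sum()>20:
    for zz in np.arange(.135,.23,.015):
        k=m&(abs(z-zz)<.007); print(side,zz.round(3),k.sum(),np.median(l[...,0][k]) if k.sum() else '')
E
```

```text
t: 3.8
tool_pos: [0.6062, -0.096, 0.2416]
orientation: [0.056, 0.998, -0.001, 0.002]
wrist_force: [0.2, -0.1, 0.2]
gripper_width: -0.0001
[-0.16691598 -0.32361774  0.4692744 ]
-1 0.135 62 0.06821227225254003
-1 0.15 76 0.07101148507430685
-1 0.165 83 0.07443060420370129
-1 0.18 81 0.07760706076789038
-1 0.195 91 0.0808308969763735
-1 0.21 91 0.08392943455640686
-1 0.225 14 0.08633901159484239
1 0.135 89 0.06873046048526965
1 0.15 97 0.07172547672404762
1 0.165 106 0.07473982648244751
1 0.18 103 0.07814707536383078
1 0.195 102 0.0809830022902264
1 0.21 101 0.08395835643541974
1 0.225 16 0.08595473358974476
```

View pics/s3c.png

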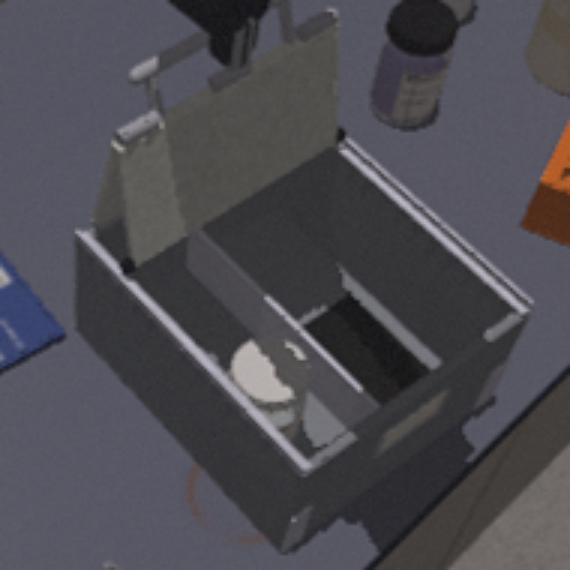

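The front panel is now near vertical. Its slope gives a door angle of about 1.365, so I retreat and swing over to the carton, turning the jaws across its width.

```bash
python3 -m pendant '[[[-30,3,0],[0,0,0],1],[[-70,7,0],[0,0,0],1],[[-90,50,10],[0,0,-0.13],1],[[-105,95,10],[0,0,-0.26],0.9],[[-115,140,10],[0,0,-0.4],0.5],[[-125,185,10],[0,0,-0.53],0.2],[[-132,230,5],[0,0,-0.66],0],[[-140,275,0],[0,0,-0.8],0],[[-145,320,-10],[0,0,-0.94],0],[[-148,365,-20],[0,0,-1.08],0]]'
python3 -m pendant '[[[0,30,-5],[0,0,-0.13],0],[[0,30,-10],[0,0,-0.26],0],[[0,30,-10],[0,0,-0.39],0],[[0,30,-10],[0,0,-0.53],0],[[0,30,-10],[0,0,-0.53],0]]'
python3 - <<'E'
from h import *
s=ctrl.observe();print(s);snap('wrist','w4');snap('scene','s4')
E
```

```text
t: 4.9
tool_pos: [0.4581, 0.2634, 0.2236]
orientation: [0.554, 0.833, -0.001, 0.001]
wrist_force: [1.4, 0.1, -0.6]
gripper_width: 0.0854
t: 5.4
tool_pos: [0.4581, 0.2936, 0.2134]
orientation: [0.753, 0.658, -0.001, 0.001]
wrist_force: [0.3, 0.4, 0.0]
gripper_width: 0.0856
{'t': 5.4, 'qpos': array([ 0.50922475, -0.06128521,  1.4161897 , -0.00299754,  1.78787493,
        0.64209042]), 'joint_velocities': array([-0.00616484, -0.00454304, -0.00086671,  0.00021377,  0.00300301,
       -0.14806743]), 'joint_efforts': array([ 1.37979663e-01, -3.90018868e+01, -4.18131173e+01, -8.39654182e-03,
        7.01583980e-03,  1.46804430e+00]), 'tool_pos': array([0.45807563, 0.29356104, 0.21339278]), 'orientation': array([ 0.75269862,  0.65836334, -0.00088515,  0.00130816]), 'wrist_force': array([0.25596447, 0.44719796, 0.01364752]), 'wrist_torque': array([ 0.02415514, -0.01379878,  0.03381018]), 'gripper_width': 0.08556116577614442}
```

View pics/w4.png

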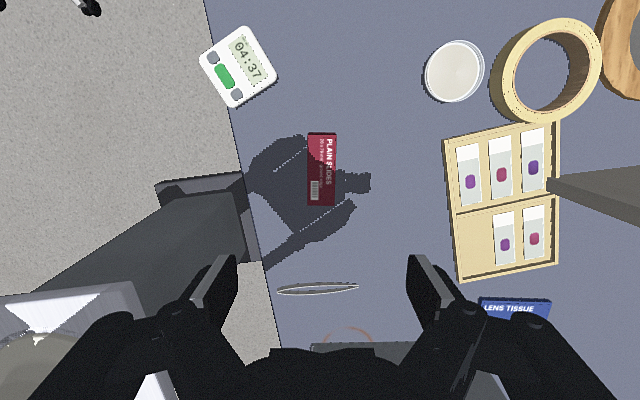

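View pics/s4.png

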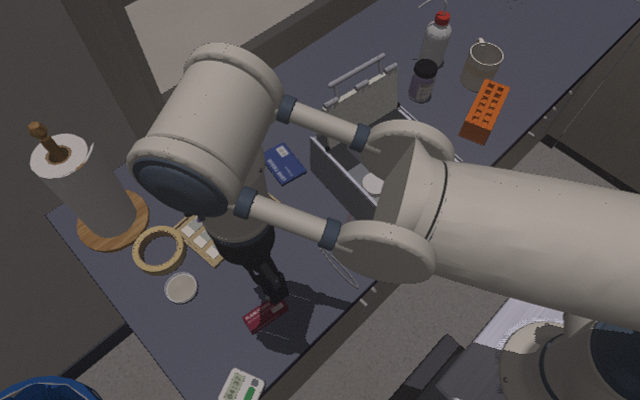

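```bash
python3 - <<'E'
from h import *
from scipy.spatial.transform import Rotation as R
n=np.array([.988,-.153,0])
for yaw in(-.84,-.6):
  for t in(60,):
    r=R.from_euler('z',yaw)*R.from_rotvec(n*np.radians(t)); print(yaw,t,r.as_rotvec().round(3), np.linalg.norm(r.as_rotvec()))
E
```

```text
-0.84 60 [ 0.904 -0.584 -0.76 ] 1.3173247478725307
-0.6 60 [ 0.954 -0.465 -0.544] 1.1926625705690495
```

I test in free air, without the carton, whether the stand-up orientation can be reached.

```bash
python3 -m pendant '[[[5,0,0],[0.1,-0.065,-0.084],0],[[10,0,0],[0.2,-0.13,-0.169],0],[[20,0,0],[0.3,-0.195,-0.253],0],[[20,0,-10],[0.4,-0.26,-0.338],0],[[20,0,-20],[0.5,-0.324,-0.422],0],[[20,0,-30],[0.6,-0.39,-0.507],0],[[20,0,-40],[0.7,-0.454,-0.591],0],[[20,0,-50],[0.8,-0.52,-0.676],0],[[20,0,-60],[0.904,-0.584,-0.76],0],[[20,0,-60],[0.904,-0.584,-0.76],0]]'
python3 -m pendant '[[[0,0,-20],[0,0,0],0],[[0,0,-50],[0,0,0],0],[[0,0,-80],[0,0,0],0],[[0,0,-80],[0,0,0],0]]'
python3 - <<'E'
from h import *
from scipy.spatial.transform import Rotation as R
s=ctrl.observe();print(s['qpos'].round(3),s['tool_pos']); print(R.from_quat(s['orientation']).as_matrix().round(3))
snap('scene','s5')
E
```

```text
t: 6.5
tool_pos: [0.4877, 0.3, 0.1401]
orientation: [0.832, 0.259, 0.472, -0.134]
wrist_force: [-0.3, 0.1, -1.4]
gripper_width: 0.0852
t: 6.9
tool_pos: [0.4946, 0.3043, 0.0594]
orientation: [0.835, 0.262, 0.466, -0.133]
wrist_force: [-0.1, 0.2, -1.0]
gripper_width: 0.0855
[ 0.405 -0.697  2.462  0.395  0.4    1.084] [0.49457448 0.30433603 0.05935101]
[[ 0.429  0.561  0.708]
 [ 0.313 -0.827  0.466]
 [ 0.848  0.022 -0.53 ]]
```

View pics/s5.png

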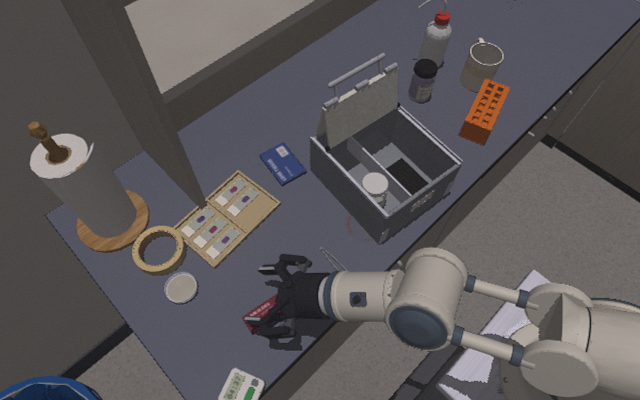

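At 58° tilt the elbow (j3) is at its limit at this radius. I'll split the rotation as a 40° tilt at the pick and 50° at the set-down, further out. Now I work out the pick pose.

```bash
cat >> h.py <<'E'
from scipy.spatial.transform import Rotation as Rot
d=np.array([.153,.988,0]);n=np.array([.988,-.153,0])
def tilt(t,yaw=0):
    z=np.r_[d[:2]*np.sin(t),-np.cos(t)]; y=n; x=np.cross(y,z)
    return Rot.from_euler('z',yaw)*Rot.from_matrix(np.c_[x,y,z])
def go(Rt,p,N):
    s=ctrl.observe(); r=(Rt*Rot.from_quat(s['orientation']).inv()).as_rotvec()
    print('now',(s['tool_pos']*1000).round(1),'shift',(np.array(p)-s['tool_pos']*1000).round(1),'rot',r.round(3),'deg',np.degrees(np.linalg.norm(r)).round(1))
E
python3 - <<'E'
from h import *
go(tilt(np.radians(-40)),[456.3,285.8,7],1)
E
```

```text
now [495.4 304.6  62.4] shift [-39.1 -18.8 -55.4] rot [-1.469  0.95   0.588] deg 105.8
```

```bash
python3 -m pendant '[[[0,0,40],[-0.113,0.073,0.045],0],[[-5,-5,80],[-0.226,0.146,0.09],0],[[-10,-8,110],[-0.339,0.219,0.135],0],[[-15,-10,120],[-0.452,0.292,0.18],0],[[-20,-12,120],[-0.565,0.365,0.225],0],[[-25,-15,120],[-0.678,0.438,0.27],0],[[-30,-15,110],[-0.791,0.511,0.315],0],[[-35,-16,100],[-0.904,0.584,0.36],0],[[-39,-19,90],[-1.017,0.657,0.405],0],[[-39,-19,80],[-1.13,0.73,0.45],0]]'
python3 - <<'E'
from h import *
go(tilt(np.radians(-40)),[456.3,285.8,80],1)
E
```

```text
t: 7.95
tool_pos: [0.4575, 0.2858, 0.1484]
orientation: [0.805, 0.568, -0.086, 0.148]
wrist_force: [0.4, 0.0, 0.5]
gripper_width: 0.0856
now [457.5 285.8 148.4] shift [ -1.2   0.  -68.4] rot [-0.338  0.225  0.135] deg 24.5
```

```bash
python3 -m pendant '[[[0,0,0],[-0.113,0.075,0.045],0],[[0,0,-20],[-0.226,0.15,0.09],0],[[-1,0,-50],[-0.338,0.225,0.135],0],[[-1,0,-68],[-0.338,0.225,0.135],0],[[-1,0,-68],[-0.338,0.225,0.135],0]]'
python3 - <<'E'
from h import *
go(tilt(np.radians(-40)),[456.3,285.8,7],1)
snap('scene','s6');snap('wrist','w6'); print(ctrl.observe()['qpos'].round(2))
c=load('top0') 
E
```

```text
t: 8.45
tool_pos: [0.4559, 0.2854, 0.079]
orientation: [0.714, 0.611, -0.261, 0.222]
wrist_force: [-0.3, -0.8, 1.0]
gripper_width: 0.0855
now [455.9 285.4  79. ] shift [  0.4   0.4 -72. ] rot [ 0.001 -0.002  0.002] deg 0.2
[ 0.75  0.42  1.24 -0.45  2.01  0.82]
```

View pics/w6.png

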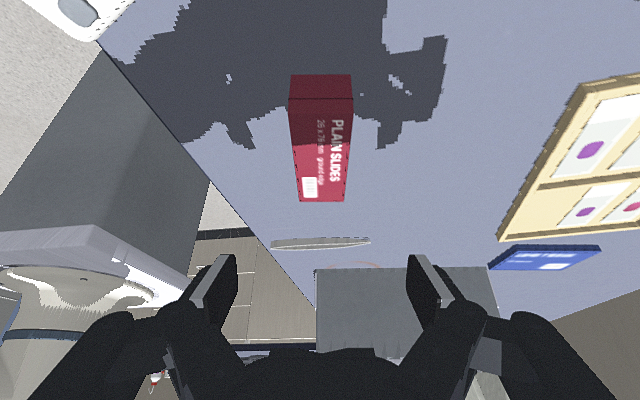

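View pics/s6.png

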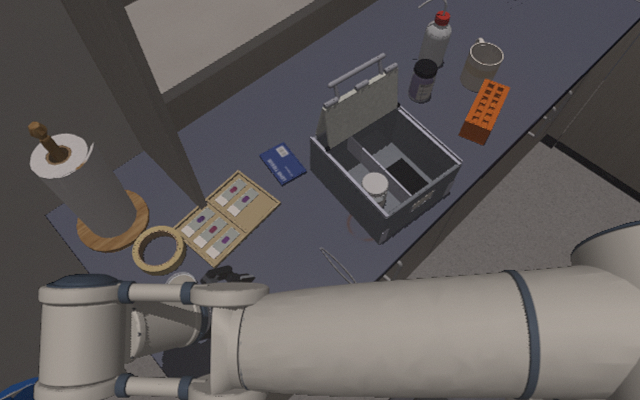

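The carton (wrist view, 290-353 × 75-200) is centred between the jaws, so I descend and grip.

```bash
python3 -m pendant '[[[0,0,-30],[0,0,0],0],[[0,0,-55],[0,0,0],0],[[0,0,-72],[0,0,0],0],[[0,0,-72],[0,0,0],0.3],[[0,0,-72],[0,0,0],0.8],[[0,0,-72],[0,0,0],1],[[0,0,-72],[0,0,0],1],[[0,0,-72],[0,0,0],1],[[0,0,-72],[0,0,0],1]]' 60
python3 - <<'E'
from h import *
snap('wrist','w7'); print(ctrl.observe()['wrist_force'])
E
```

```text
t: 9.45
tool_pos: [0.4581, 0.2867, 0.0143]
orientation: [0.716, 0.611, -0.255, 0.222]
wrist_force: [0.2, 3.4, 6.6]
gripper_width: 0.0307
[0.75600673 1.70072166 6.2777004 ]
```

View pics/w7.png

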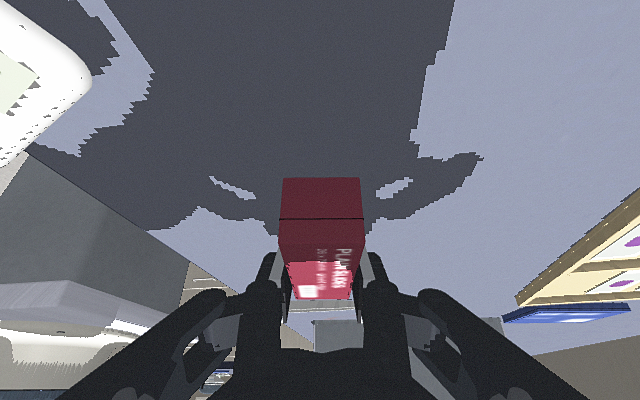

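The fingers hold 30.7 mm. They stopped 7 mm high with a light touch, so I lift a little and check.

```bash
python3 -m pendant '[[[0,0,10],[0,0,0],1],[[0,0,30],[0,0,0],1],[[0,0,60],[0,0,0],1],[[0,0,90],[0,0,0],1],[[0,0,90],[0,0,0],1]]' 80
python3 - <<'E'
from h import *
snap('wrist','w8');snap('top','t8'); s=ctrl.observe(); print(s['wrist_force'],s['gripper_width'],s['tool_pos'])
E
```

```text
t: 10.0
tool_pos: [0.4598, 0.288, 0.1108]
orientation: [0.718, 0.61, -0.251, 0.223]
wrist_force: [1.1, 0.7, -0.9]
gripper_width: 0.0307
[-0.12261609  0.57969847 -2.48598808] 0.03048615498687921 [0.45854871 0.28713346 0.10572823]
```

View pics/w8.png

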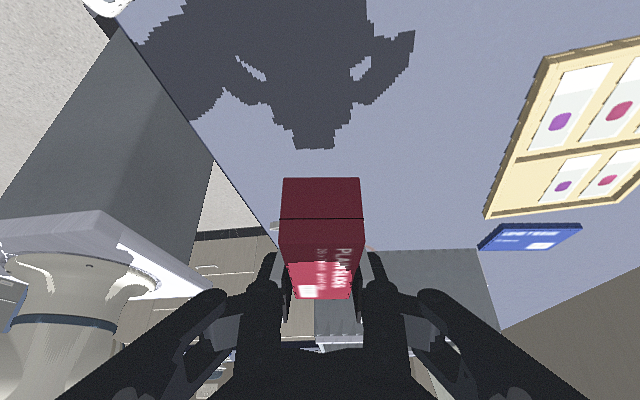

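View pics/t8.png

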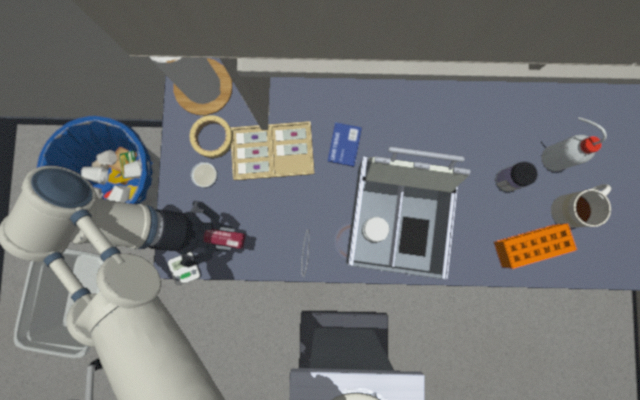

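The grip is firm, since the carton looks the same in the wrist view, and the cover is still folded back. Next I turn the carton upright in the air above clear bench near (0.53, 0.22).

```bash
cat >> h.py <<'E'
Rg=Rot.from_quat([.716,.611,-.255,.222])
RF=Rot.from_euler('z',-.84)*Rot.from_rotvec(n*np.pi/2)*Rg
E
python3 - <<'E'
from h import *
go(RF,[530,220,110],1); print(RF.as_matrix().round(3))
w=cloud(load('t8')); 
m=(w[...,0]>.4)&(w[...,0]<.64)&(w[...,1]>.08)&(w[...,1]<.27)
print(np.nanpercentile(w[m][:,2],[1,50,99,100]))
E
```

```text
now [458.5 287.1 105.7] shift [ 71.5 -67.1   4.3] rot [ 1.35  -0.871 -0.655] deg 99.4
[[ 0.536  0.54   0.648]
 [ 0.343 -0.841  0.418]
 [ 0.771 -0.002 -0.637]]
[-0.00305769  0.66580975  0.72131239  0.72450998]
```

```bash
python3 -m pendant '[[[5,-5,10],[0.104,-0.067,-0.05],1],[[11,-10,20],[0.208,-0.134,-0.1],1],[[17,-15,30],[0.312,-0.201,-0.151],1],[[22,-20,40],[0.415,-0.268,-0.201],1],[[28,-25,40],[0.519,-0.335,-0.252],1],[[34,-30,40],[0.623,-0.402,-0.302],1],[[40,-36,40],[0.727,-0.469,-0.353],1],[[45,-42,40],[0.831,-0.536,-0.403],1],[[50,-47,40],[0.935,-0.603,-0.453],1],[[56,-52,40],[1.04,-0.67,-0.504],1]]'
python3 - <<'E'
from h import *
go(RF,[530,220,110],1)
E
```

```text
t: 11.1
tool_pos: [0.514, 0.2344, 0.144]
orientation: [0.892, 0.364, 0.266, -0.042]
wrist_force: [-0.3, 0.9, -2.6]
gripper_width: 0.0302
now [514.  234.4 144. ] shift [ 16.  -14.4 -34. ] rot [ 0.307 -0.201 -0.149] deg 22.7
```

```bash
python3 -m pendant '[[[5,-5,-5],[0.1,-0.067,-0.05],1],[[10,-10,-10],[0.204,-0.134,-0.1],1],[[16,-14,-20],[0.307,-0.201,-0.149],1],[[16,-14,-34],[0.307,-0.201,-0.149],1],[[16,-14,-34],[0.307,-0.201,-0.149],1],[[16,-14,-34],[0.307,-0.201,-0.149],1]]'
python3 - <<'E'
from h import *
go(RF,[530,220,27.4],1);print(ctrl.observe()['qpos'].round(2))
snap('scene','s9');snap('top','t9')
a=cv2.imread('pics/s9.png'); cv2.imwrite('pics/s9c.png',cv2.resize(a[180:340,230:430],None,fx=4,fy=3.7))
E
```

```text
t: 11.7
tool_pos: [0.5302, 0.2209, 0.1106]
orientation: [0.868, 0.255, 0.408, -0.12]
wrist_force: [-0.1, -0.0, -1.7]
gripper_width: 0.0302
now [530.2 220.9 110.6] shift [ -0.2  -0.9 -83.2] rot [ 0.002 -0.001 -0.002] deg 0.2
[ 0.14 -0.69  2.3   0.48  0.76  0.92]
```

View pics/s9c.png

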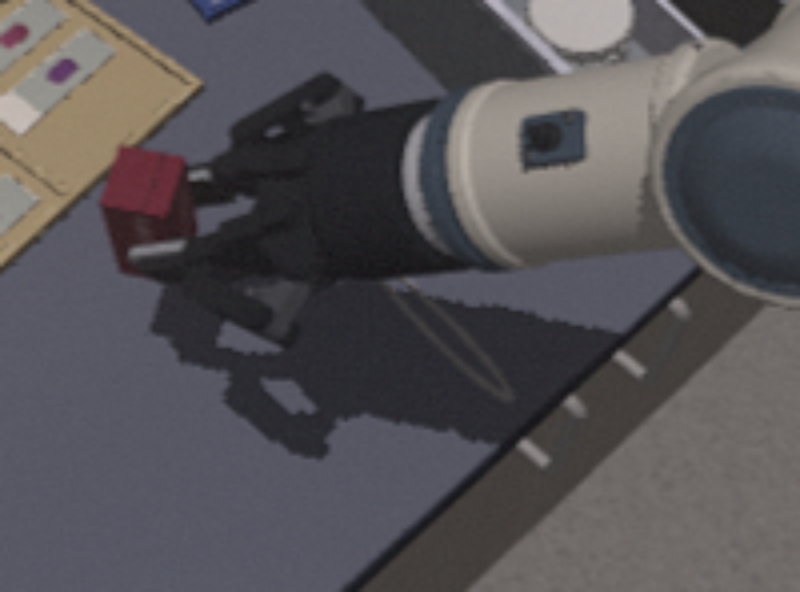

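View pics/t9.png

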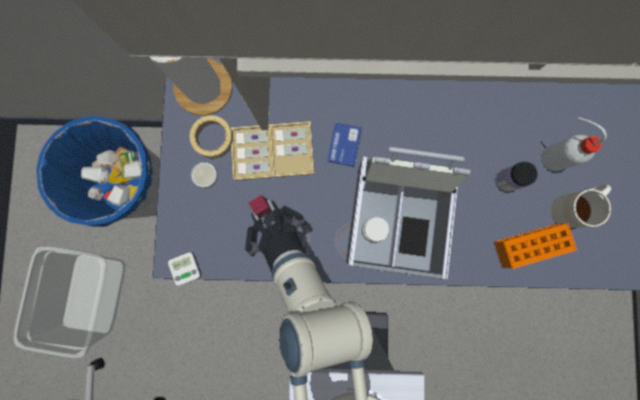

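The carton now looks upright (scene crop top face at about (145,180), top view (260,206)). I measure its lean from the depth data.

```bash
cat >> h.py <<'E'
def redtop(fn,box,band=.012,rf=30):
    c=load(fn);w=cloud(c);f=c['frame'].astype(int);(u0,u1,v0,v1)=box
    m=np.zeros(f.shape[:2],bool);m[v0:v1,u0:u1]=((f[...,0]>f[...,1]+rf)&(f[...,0]>f[...,2]+20))[v0:v1,u0:u1]
    p=w[m];p=p[~np.isnan(p[:,0])];zt=np.percentile(p[:,2],90);p=p[p[:,2]>zt-band]
    for _ in range(3):
        c0=np.median(p,0);A=np.c_[p[:,:2]-c0[:2],np.ones(len(p))];k=np.linalg.lstsq(A,p[:,2],rcond=None)[0];r=abs(A@k-p[:,2]);p=p[r<.004]
    R=cv2.minAreaRect((p[:,:2]*1000).astype(np.float32))
    print(fn,len(p),'c',p.mean(0).round(4),'slope',k[:2].round(3),'rect',R)
E
python3 - <<'E'
from h import *
redtop('s9',(250,285,210,260));redtop('t9',(243,278,190,222))
E
```

```text
s9 289 c [0.5293 0.2212 0.1655] slope [0.019 0.008] rect ((529.4812622070312, 221.2211151123047), (29.932628631591797, 32.35456466674805), 34.49869155883789)
t9 214 c [0.5293 0.2209 0.1661] slope [-0.013  0.001] rect ((529.4215087890625, 221.05125427246094), (28.978071212768555, 31.17120361328125), 32.92668151855469)
```

The carton is level within about 0.02 rad, with its underside near z = 0.084. I lower it and watch the force.

```bash
python3 -m pendant '[[[0,0,-25],[0,0,0],1],[[0,0,-50],[0,0,0],1],[[0,0,-70],[0,0,0],1],[[0,0,-78],[0,0,0],1],[[0,0,-82],[0,0,0],1],[[0,0,-84],[0,0,0],1],[[0,0,-84],[0,0,0],1],[[0,0,-84],[0,0,0],1]]'
python3 - <<'E'
from h import *
s=ctrl.observe(); print(s['tool_pos'],s['wrist_force']);snap('scene','s10')
redtop('s10',(225,310,200,320))
E
```

```text
t: 12.6
tool_pos: [0.5316, 0.2214, 0.0302]
orientation: [0.867, 0.255, 0.41, -0.12]
wrist_force: [0.9, 0.4, -2.2]
gripper_width: 0.0302
[0.53161502 0.22135641 0.03018175] [ 0.89191487  0.43052827 -2.24023932]
s10 238 c [0.531  0.2215 0.0851] slope [0.005 0.002] rect ((530.7765502929688, 221.72914123535156), (30.002687454223633, 32.33513259887695), 34.54311752319336)
```

```bash
python3 -m pendant '[[[-1,0,-2],[0,0,0],1],[[-1,0,-4],[0,0,0],1],[[-1,0,-5],[0,0,0],1],[[-1,0,-5],[0,0,0],1],[[-1,0,-5],[0,0,0],1]]'
python3 - <<'E'
from h import *
s=ctrl.observe(); print(s['tool_pos'],s['wrist_force']);snap('scene','s11')
redtop('s11',(225,310,200,320))
E
```

```text
t: 13.15
tool_pos: [0.5319, 0.2217, 0.028]
orientation: [0.866, 0.255, 0.412, -0.121]
wrist_force: [-3.8, -0.2, 6.1]
gripper_width: 0.0305
[0.53191507 0.22168146 0.02795371] [-3.81958679 -0.22109757  6.10704283]
s11 242 c [0.531  0.2221 0.083 ] slope [0.007 0.005] rect ((531.5185546875, 221.89028930664062), (29.58033561706543, 33.10419845581055), 33.26161575317383)
```

The carton has touched the bench with 6 N upward, so I release it.

```bash
python3 -m pendant '[[[0,0,0],[0,0,0],1],[[0,0,0],[0,0,0],0.5],[[0,0,0],[0,0,0],0.3],[[0,0,0],[0,0,0],0],[[0,0,0],[0,0,0],0],[[0,0,0],[0,0,0],0],[[0,0,0],[0,0,0],0]]'
python3 - <<'E'
from h import *
s=ctrl.observe(); print(s['tool_pos'],s['wrist_force']);snap('scene','s12')
redtop('s12',(225,310,200,320))
a=cv2.imread('pics/s12.png'); cv2.imwrite('pics/s12c.png',cv2.resize(a[180:340,230:430],None,fx=4,fy=3.7))
E
```

```text
t: 13.9
tool_pos: [0.5319, 0.2217, 0.0279]
orientation: [0.866, 0.255, 0.412, -0.121]
wrist_force: [1.3, -0.4, -0.3]
gripper_width: 0.0855
[0.53189762 0.22169597 0.02792328] [ 1.27304258 -0.40270242 -0.27488164]
s12 243 c [0.5316 0.2216 0.0828] slope [ 0.016 -0.004] rect ((531.8378295898438, 221.56732177734375), (29.49860191345215, 32.60521697998047), 33.08502960205078)
```

View pics/s12c.png

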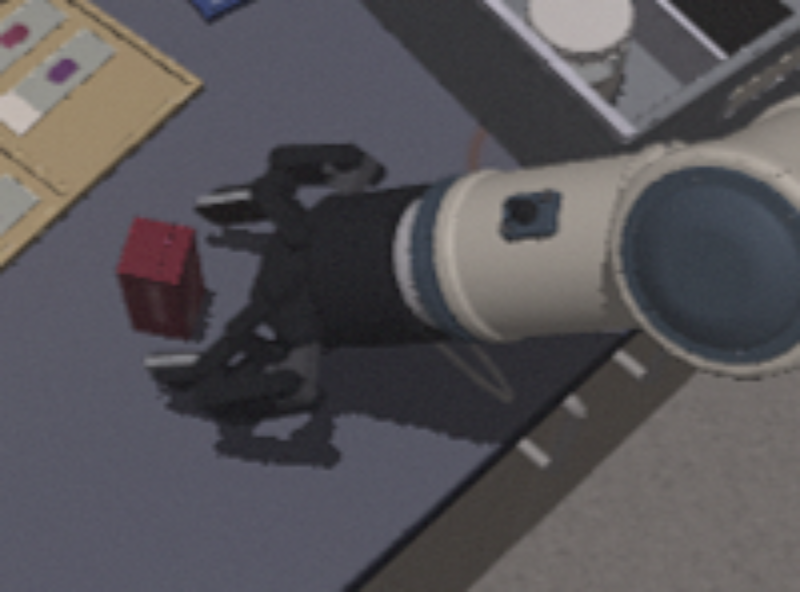

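The carton stands free at (0.5317, 0.2217) with its top at about 0.082 and the fingers clear on both sides. I go up and back, then turn the tool vertical above it.

```bash
python3 -m pendant '[[[-5,-3,15],[0,0,0],0],[[-10,-6,40],[0,0,0],0],[[-15,-9,75],[0,0,0],0],[[-20,-12,110],[0,0,0],0],[[-20,-12,140],[0,0,0],0],[[-20,-12,140],[0,0,0],0]]'
python3 - <<'E'
from h import *
yaw=np.radians(33.1)-np.arctan2(d[1],d[0])
go(tilt(0,yaw),[531.8,221.8,180],1); print(tilt(0,yaw).as_matrix().round(2))
snap('scene','s13');redtop('s13',(225,310,200,320))
E
```

```text
t: 14.55
tool_pos: [0.5137, 0.2098, 0.1759]
orientation: [0.864, 0.255, 0.417, -0.12]
wrist_force: [0.8, -0.0, 0.7]
gripper_width: 0.0856
now [513.7 209.8 175.9] shift [18.1 12.   4.1] rot [-0.484  0.757  0.003] deg 51.5
[[ 0.84  0.55  0.  ]
 [ 0.55 -0.84  0.  ]
 [ 0.    0.   -1.  ]]
s13 88 c [0.5346 0.221  0.0827] slope [-0.19   0.022] rect ((535.9089965820312, 220.91246032714844), (38.8348274230957, 15.064291000366211), 83.27649688720703)
```

```bash
python3 -m pendant '[[[3,2,1],[-0.07,0.109,0],0],[[6,4,2],[-0.14,0.218,0],0],[[9,6,3],[-0.21,0.328,0],0],[[12,8,4],[-0.28,0.437,0],0],[[15,10,4],[-0.35,0.547,0],0],[[18,12,4],[-0.42,0.656,0],0],[[18,12,4],[-0.484,0.757,0.003],0],[[18,12,4],[-0.484,0.757,0.003],0]]'
python3 - <<'E'
from h import *
yaw=np.radians(33.1)-np.arctan2(d[1],d[0])
go(tilt(0,yaw),[531.8,221.8,70],1)
snap('scene','s14');snap('wrist','w14');snap('top','t14')
redtop('s14',(225,310,200,320))
E
```

```text
t: 15.4
tool_pos: [0.5313, 0.2227, 0.1704]
orientation: [0.958, 0.285, -0.008, 0.001]
wrist_force: [-0.2, 0.5, -1.5]
gripper_width: 0.0856
now [531.3 222.7 170.4] shift [   0.5   -0.9 -100.4] rot [ 0.005 -0.015 -0.   ] deg 0.9Traceback (most recent call last):
  File "<stdin>", line 5, in <module>
  File "h.py", line 24, in redtop
    p=w[m];p=p[~np.isnan(p[:,0])];zt=np.percentile(p[:,2],90);p=p[p[:,2]>zt-band]
                                     ~~~~~~~~~~~~~^^^^^^^^^^^
    return _quantile_unchecked(
        a, q, axis, out, overwrite_input, method, keepdims, weights)
    return _ureduce(a,
                    func=_quantile_ureduce_func,
    ...<5 lines>...
                    overwrite_input=overwrite_input,
                    method=method)
    r = func(a, **kwargs)
    result = _quantile(arr,
                       quantiles=q,
    ...<2 lines>...
                       out=out,
                       weights=wgt)
    slices_having_nans = np.isnan(arr[-1, ...])
                                  ~~~^^^^^^^^^
IndexError: index -1 is out of bounds for axis 0 with size 0
```

View pics/w14.png

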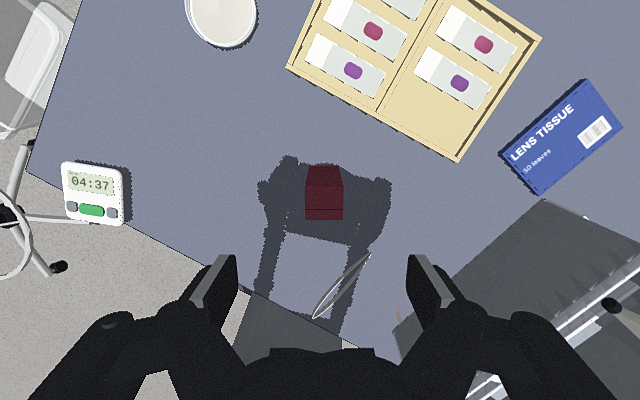

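View pics/s14.png

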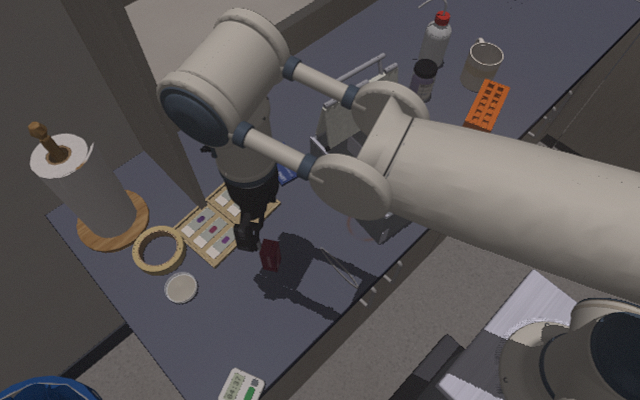

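The carton stands in the gripper's shadow, top face at (324,213) in the wrist view and centred between the jaws. I go down and take it from above.

```bash
python3 -m pendant '[[[0,-1,-30],[0.005,-0.015,0],0],[[0,-1,-60],[0.005,-0.015,0],0],[[0,-1,-90],[0.005,-0.015,0],0],[[0,-1,-110],[0.005,-0.015,0],0],[[0,-1,-120],[0.005,-0.015,0],0],[[0,-1,-120],[0.005,-0.015,0],0],[[0,-1,-120],[0.005,-0.015,0],0]]'
python3 - <<'E'
from h import *
snap('wrist','w15'); s=ctrl.observe(); print(s['tool_pos'],s['wrist_force'])
E
```

```text
t: 16.25
tool_pos: [0.5308, 0.2206, 0.0568]
orientation: [0.959, 0.284, 0.007, -0.0]
wrist_force: [1.0, -0.2, 0.4]
gripper_width: 0.0856
[0.53115973 0.22081043 0.05715118] [-0.53852378  1.11371231  0.53415957]
```

View pics/w15.png

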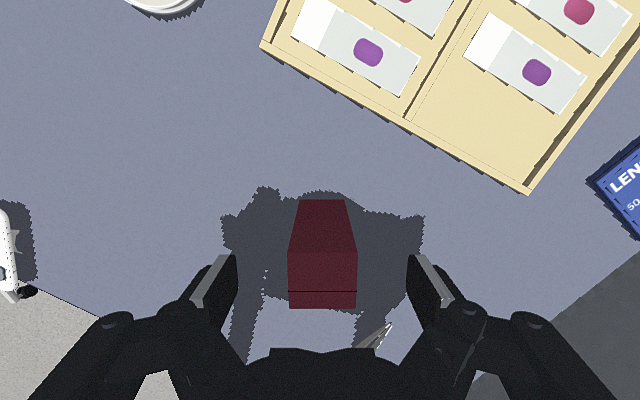

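```bash
python3 -m pendant '[[[0,1,-6],[0,0,0],0],[[0,1,-6],[0,0,0],0.2],[[0,1,-6],[0,0,0],0.4],[[0,1,-6],[0,0,0],0.5],[[0,1,-6],[0,0,0],0.6],[[0,1,-6],[0,0,0],0.8],[[0,1,-6],[0,0,0],1],[[0,1,-6],[0,0,0],1],[[0,1,-6],[0,0,0],1]]' 50
python3 - <<'E'
from h import *
snap('wrist','w16'); s=ctrl.observe(); print(s['tool_pos'],s['wrist_force'],s['gripper_width'])
E
```

```text
t: 17.2
tool_pos: [0.5313, 0.2218, 0.0513]
orientation: [0.959, 0.284, 0.008, -0.0]
wrist_force: [1.1, -0.2, 1.3]
gripper_width: 0.0313
[0.53133883 0.221812   0.05130974] [1.00868412 0.09793905 0.09577743] 0.031804344478664134
```

View pics/w16.png

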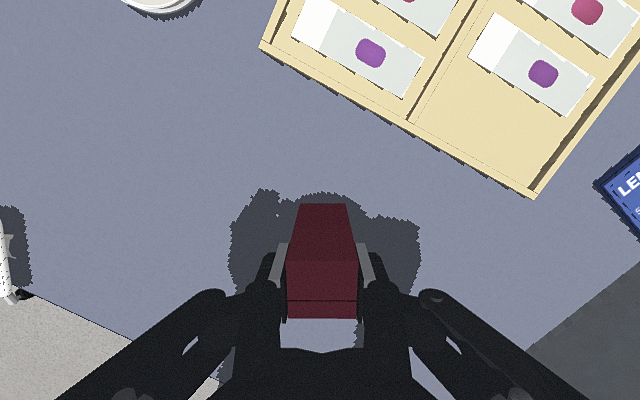

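The carton is gripped at 31.8 mm. Now I find the mat's position, using the earlier pictures taken with the cover open and the bay in clear view, while lifting.

```bash
python3 -m pendant '[[[0,0,15],[0,0,0],1],[[0,0,40],[0,0,0],1],[[0,0,80],[0,0,0],1],[[0,0,125],[0,0,0],1],[[0,0,160],[0,0,0],1],[[0,0,160],[0,0,0],1]]' 60
python3 - <<'E'
from h import *
cen=np.array([.5152,-.0855]);yaw=-.115;R=np.array([[np.cos(yaw),-np.sin(yaw)],[np.sin(yaw),np.cos(yaw)]])
for fn in['s9','t9']:
    c=load(fn);w=cloud(c);l=(w[...,:2]-cen)@R
    k=(c['frame'].max(-1)<45)&(w[...,2]<.016)&(w[...,2]>.003)&(abs(l[...,0])<.11)&(l[...,1]<0)&(l[...,1]>-.1)
    kk=cv2.morphologyEx(k.astype(np.uint8),cv2.MORPH_OPEN,np.ones((3,3)))>0
    p=w[kk]; r=cv2.minAreaRect((p[:,:2]*1000).astype(np.float32)); print(fn,kk.sum(),p.mean(0).round(4),r,'local',(R.T@(np.array(r[0])/1000-cen)).round(4))
    m=(abs(w[...,2]-.115)<.006)&(abs(l[...,0])<.13)&(abs(l[...,1])<.12)
    print(cv2.minAreaRect((w[m][:,:2]*1000).astype(np.float32)))
s=ctrl.observe(); print(s['tool_pos'],s['wrist_force'],s['gripper_width'])
a=cv2.imread('pics/t9.png'); cv2.imwrite('pics/t9c.png',cv2.resize(a[145:285,340:480],None,fx=4,fy=4))
E
```

```text
t: 17.85
tool_pos: [0.5331, 0.2225, 0.2195]
orientation: [0.959, 0.284, 0.013, -0.001]
wrist_force: [0.3, 0.5, -0.9]
gripper_width: 0.0311
s9 371 [ 0.4877 -0.1409  0.0097] ((476.283935546875, -138.87783813476562), (49.467979431152344, 85.63607788085938), 83.5763931274414) local [-0.0325 -0.0575]
((515.7410888671875, -84.79298400878906), (216.0262908935547, 235.22476196289062), 82.0411605834961)
t9 0 [nan nan nan] ((0.0, 0.0), (0.0, 0.0), 0.0) local [-0.5216  0.0258]
((515.5689697265625, -85.32981872558594), (211.08616638183594, 239.79229736328125), 83.25839233398438)
[0.53307091 0.222543   0.21949494] [ 0.30493912  0.47211437 -0.92500709] 0.03106184889309494<stdin>:7: RuntimeWarning: Mean of empty slice.
  ret = um.true_divide(
```

View pics/t9c.png

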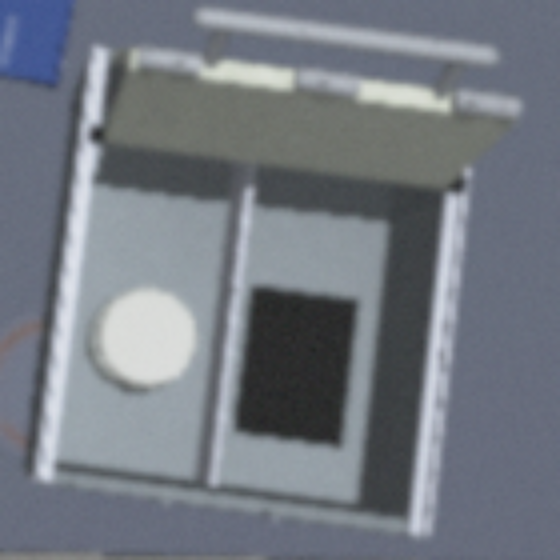

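In the crop, the mat's corners are at (252,288), (358,298), (342,446) and (236,433). The cup is at (145,338) in the left bay. I convert the mat's position.

```bash
python3 - <<'E'
from h import *
c=load('t9');T=np.linalg.inv(c['extrinsics'])
def ray(u,v,z):
    dd=T[:3,:3]@np.array([(u-c['cx'])/c['fx'],(v-c['cy'])/c['fy'],1]); o=T[:3,3]; return o+dd*(z-o[2])/dd[2]
P=np.array([ray(340+(x+.5)/4-.5,145+(y+.5)/4-.5,.009) for x,y in [(252,288),(358,298),(342,446),(236,433)]])
cen=np.array([.5152,-.0855]);yaw=-.115;R=np.array([[np.cos(yaw),-np.sin(yaw)],[np.sin(yaw),np.cos(yaw)]])
print(P.round(4),P.mean(0),np.linalg.norm(P-np.roll(P,-1,0),axis=1),'local',R.T@(P.mean(0)[:2]-cen))
# target: jaw axis along chest x
z=np.array([0,0,-1.]);y=np.array([np.cos(yaw),np.sin(yaw),0]);x=np.cross(y,z)
m=P.mean(0)*1000
go(Rot.from_matrix(np.c_[x,y,z]),[m[0],m[1],219],1)
E
```

```text
[[ 0.5214 -0.105   0.009 ]
 [ 0.5168 -0.1692  0.009 ]
 [ 0.4274 -0.1595  0.009 ]
 [ 0.4337 -0.0957  0.009 ]] [ 0.47482735 -0.13234738  0.009     ] [0.0644535  0.08993278 0.06405251 0.08822308] local [-0.0347304  -0.05117057]
now [533.1 222.5 219.5] shift [ -58.2 -354.9   -0.5] rot [-0.02   0.02   0.879] deg 50.4
```

```bash
python3 -m pendant '[[[-7,-40,0],[-0.002,0.002,0.1],1],[[-14,-80,0],[-0.004,0.004,0.2],1],[[-20,-120,0],[-0.006,0.006,0.3],1],[[-27,-160,0],[-0.009,0.009,0.4],1],[[-33,-200,0],[-0.011,0.011,0.5],1],[[-40,-240,0],[-0.013,0.013,0.6],1],[[-46,-280,0],[-0.016,0.016,0.7],1],[[-53,-320,0],[-0.02,0.02,0.8],1],[[-58,-355,0],[-0.02,0.02,0.879],1],[[-58,-355,0],[-0.02,0.02,0.879],1]]'
python3 -m pendant '[[[0,0,0],[0,0,0],1],[[0,0,0],[0,0,0],1]]'
python3 - <<'E'
from h import *
yaw=-.115
z=np.array([0,0,-1.]);y=np.array([np.cos(yaw),np.sin(yaw),0]);x=np.cross(y,z)
go(Rot.from_matrix(np.c_[x,y,z]),[474.5,-132.3,61],1)
snap('wrist','w17');snap('top','t17');snap('scene','s17')
E
```

```text
t: 18.85
tool_pos: [0.4737, -0.136, 0.2184]
orientation: [0.748, 0.664, -0.001, -0.0]
wrist_force: [0.2, -0.2, -2.3]
gripper_width: 0.0311
t: 19.05
tool_pos: [0.4735, -0.1354, 0.2177]
orientation: [0.748, 0.664, -0.002, -0.001]
wrist_force: [0.5, -0.2, -2.0]
gripper_width: 0.0309
now [ 473.5 -135.4  217.7] shift [   1.     3.1 -156.7] rot [ 0.001 -0.004  0.004] deg 0.3
```

View pics/w17.png

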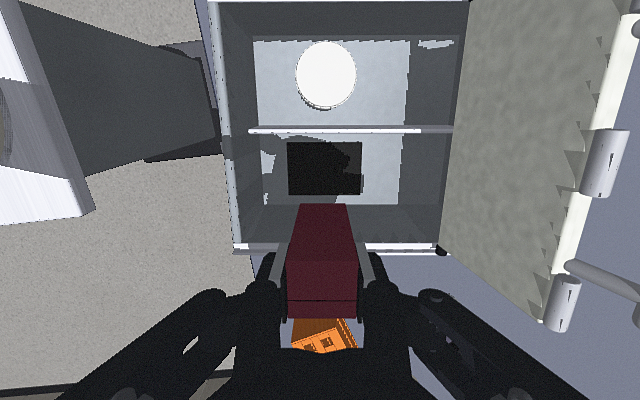

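View pics/s17.png

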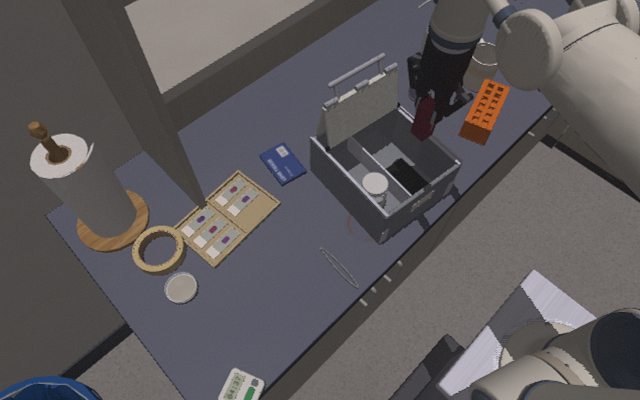

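The carton hangs over the right bay, with the mat at (288-362, 142-194) in the wrist view. I cross-check the mat and carton positions from this camera.

```bash
python3 - <<'E'
from h import *
c=load('w17');w=cloud(c);T=np.linalg.inv(c['extrinsics'])
def ray(u,v,z):
    dd=T[:3,:3]@np.array([(u-c['cx'])/c['fx'],(v-c['cy'])/c['fy'],1]); o=T[:3,3]; return o+dd*(z-o[2])/dd[2]
P=np.array([ray(*a,.009) for a in [(288,142),(361,142),(363,194),(288,194)]])
print(P.round(4).tolist(),P.mean(0).round(4),np.linalg.norm(P-np.roll(P,-1,0),axis=1))
redtop('t17',(370,450,190,290),rf=20);redtop('s17',(405,440,85,145),rf=20)
c=load('s17');w=cloud(c);f=c['frame'].astype(int);m=(f[...,0]>f[...,1]+20)&(f[...,0]>f[...,2]+15)
mm=np.zeros_like(m);mm[85:145,405:440]=m[85:145,405:440];p=w[mm];print(np.nanpercentile(p,[2,50,98],axis=0).round(3))
E
```

```text
[[0.4383, -0.094, 0.009], [0.5241, -0.1042, 0.009], [0.5216, -0.1686, 0.009], [0.4284, -0.1576, 0.009]] [ 0.4781 -0.1311  0.009 ] [0.08634902 0.06451    0.09384265 0.06441047]
t17 74 c [ 0.4737 -0.1221  0.2484] slope [0.044 0.002] rect ((474.782958984375, -122.01200866699219), (8.925532341003418, 27.690181732177734), 87.3860092163086)
s17 31 c [ 0.4772 -0.1319  0.2497] slope [0.012 0.002] rect ((475.3738098144531, -133.62034606933594), (27.790220260620117, 28.356670379638672), 86.56085968017578)
[[ 0.458 -0.145  0.175]
 [ 0.473 -0.122  0.241]
 [ 0.489 -0.117  0.251]]
```

Mat is at about (0.476, -0.132) and the carton centre at about (0.4735, -0.133), so only a small correction is needed. I lower it.

```bash
python3 -m pendant '[[[2,1,-30],[0,0,0],1],[[2,1,-60],[0,0,0],1],[[2,1,-90],[0,0,0],1],[[2,1,-115],[0,0,0],1],[[2,1,-135],[0,0,0],1],[[2,1,-147],[0,0,0],1],[[2,1,-152],[0,0,0],1],[[2,1,-154],[0,0,0],1],[[2,1,-154],[0,0,0],1]]'
python3 - <<'E'
from h import *
s=ctrl.observe(); print(s['tool_pos'],s['wrist_force']);snap('scene','s18');snap('wrist','w18')
c=load('s18');w=cloud(c);f=c['frame'].astype(int);m=(f[...,0]>f[...,1]+20)&(f[...,0]>f[...,2]+15)
mm=np.zeros_like(m);mm[120:230,380:450]=m[120:230,380:450];p=w[mm];print(mm.sum(),np.nanpercentile(p,[2,50,98],axis=0).round(3))
a=cv2.imread('pics/s18.png'); cv2.imwrite('pics/s18c.png',cv2.resize(a[60:250,285:475],None,fx=3,fy=3))
E
```

```text
t: 20.1
tool_pos: [0.4764, -0.1339, 0.0652]
orientation: [0.747, 0.665, -0.001, 0.0]
wrist_force: [0.1, -0.2, -2.7]
gripper_width: 0.031
[ 0.47643109 -0.13389826  0.06518955] [ 0.07800989 -0.23400888 -2.65789313]
130 [[ 0.462 -0.145  0.028]
 [ 0.479 -0.125  0.096]
 [ 0.491 -0.116  0.099]]
```

View pics/s18c.png

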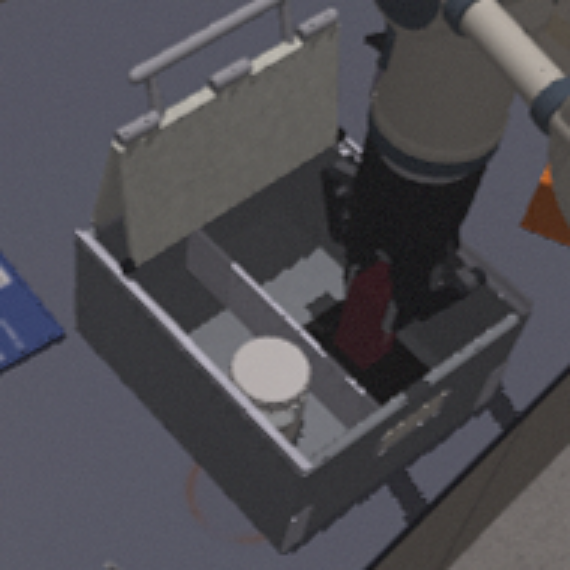

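View pics/w18.png

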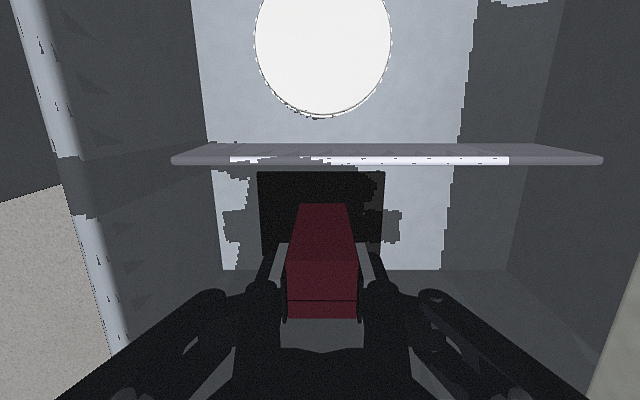

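The carton is over the mat and about 6 mm above it. I lower it to contact.

```bash
python3 -m pendant '[[[0,0,-2],[0,0,0],1],[[0,0,-4],[0,0,0],1],[[0,0,-6],[0,0,0],1],[[0,0,-7],[0,0,0],1],[[0,0,-8],[0,0,0],1],[[0,0,-8],[0,0,0],1]]'
```

```text
t: 20.8
tool_pos: [0.4769, -0.1343, 0.0603]
orientation: [0.747, 0.665, -0.001, 0.001]
wrist_force: [-5.3, 1.2, 12.3]
gripper_width: 0.0306
```

There is contact with 12 N upward. I release with a partial opening, as the bay has walls, and go straight up.

```bash
python3 -m pendant '[[[0,0,0],[0,0,0],1],[[0,0,0],[0,0,0],0.55],[[0,0,0],[0,0,0],0.45],[[0,0,0],[0,0,0],0.35],[[0,0,0],[0,0,0],0.35],[[0,0,0],[0,0,0],0.35]]'
python3 - <<'E'
from h import *
snap('wrist','w19')
E
```

```text
t: 21.4
tool_pos: [0.4769, -0.1343, 0.0601]
orientation: [0.747, 0.665, -0.001, 0.001]
wrist_force: [-0.7, 0.5, -0.0]
gripper_width: 0.0558
```

View pics/w19.png

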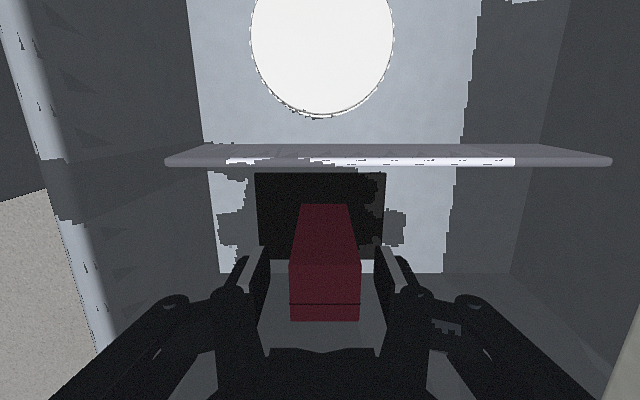

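The fingers are clear on both sides of the standing carton. I go straight up, then back out of the view.

```bash
python3 -m pendant '[[[0,0,10],[0,0,0],0.35],[[0,0,30],[0,0,0],0.35],[[0,0,60],[0,0,0],0.35],[[0,0,100],[0,0,0],0.35],[[0,0,140],[0,0,0],0.35],[[0,0,170],[0,0,0],0.35],[[0,0,170],[0,0,0],0.35]]'
python3 -m pendant '[[[0,40,0],[0,0,0],0.35],[[0,85,0],[0,0,0],0.35],[[-5,130,0],[0,0,0],0.35],[[-10,175,0],[0,0,0],0.35],[[-20,220,0],[0,0,0],0.35],[[-30,265,0],[0,0,0],0.35],[[-40,310,0],[0,0,0],0.35],[[-50,355,0],[0,0,0],0.35],[[-50,400,0],[0,0,0],0.35],[[-50,400,0],[0,0,0],0.35]]'
python3 -m pendant '[[[0,0,0],[0,0,0],0.35],[[0,0,0],[0,0,0],0.35]]'
python3 - <<'E'
from h import *
snap('top','t20');snap('scene','s20')
redtop('t20',(370,450,190,280),rf=20);redtop('s20',(370,450,120,230),rf=20)
cen=np.array([.5152,-.0855]);yaw=-.115;R=np.array([[np.cos(yaw),-np.sin(yaw)],[np.sin(yaw),np.cos(yaw)]])
w=cloud(load('t20'));l=(w[...,:2]-cen)@R;z=w[...,2]
m=(z>.13)&(z<.22)&(abs(l[...,1])<.09)&(l[...,0]>.03)&(l[...,0]<.1)
k=np.polyfit(z[m],l[...,0][m],1);print('door',np.pi/2-np.arctan(k[0]),m.sum())
a=cv2.imread('pics/t20.png'); A=cv2.resize(a[145:285,340:480],None,fx=4,fy=4)
a=cv2.imread('pics/s20.png'); B=cv2.resize(a[60:250,285:475],None,fx=3,fy=3)[:560]
cv2.imwrite('pics/t20c.png',A);cv2.imwrite('pics/s20c.png',B);print(ctrl.observe()['t'],ctrl.observe()['wrist_force'])
E
```

```text
t: 22.15
tool_pos: [0.4784, -0.1349, 0.2369]
orientation: [0.747, 0.665, 0.002, 0.005]
wrist_force: [-0.6, 0.4, 0.2]
gripper_width: 0.0558
t: 23.15
tool_pos: [0.4269, 0.2695, 0.2356]
orientation: [0.745, 0.667, 0.001, 0.004]
wrist_force: [-1.6, -0.1, -0.3]
gripper_width: 0.0551
t: 23.35
tool_pos: [0.4267, 0.2692, 0.2351]
orientation: [0.745, 0.667, 0.001, 0.004]
wrist_force: [-0.8, 0.2, 0.7]
gripper_width: 0.0557
t20 199 c [ 0.478  -0.1338  0.0911] slope [0.017 0.005] rect ((477.88140869140625, -133.97698974609375), (31.035676956176758, 32.07410430908203), 80.71735382080078)
s20 5 c [0.3398 0.1729 0.5247] slope [4.248 3.569] rect ((339.6791687011719, 172.8677215576172), (1.2006194591522217, 0.42301639914512634), 55.37885665893555)
door 1.3617627315388086 1590
23.45 [ 0.11659714  0.43703689 -0.53914331]
```

View pics/t20c.png

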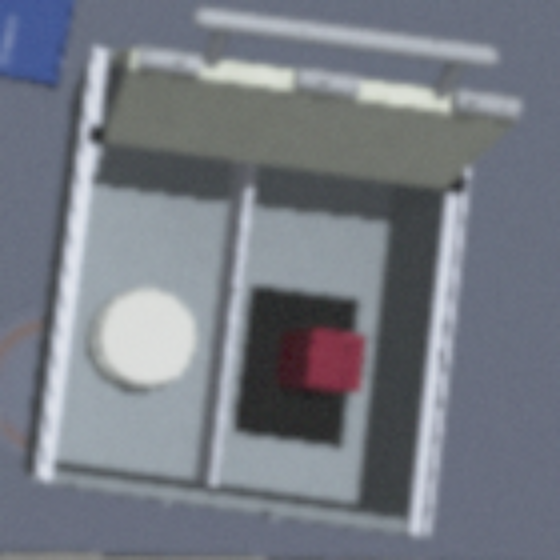

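View pics/s20.png

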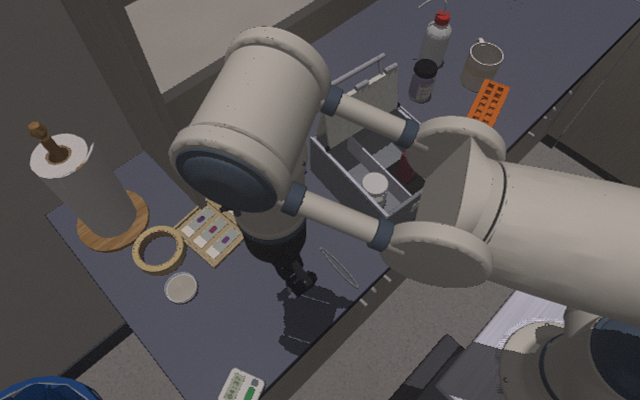

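The top view shows the carton upright on the mat: top face centre (0.478, -0.134), height 0.091, slope at most 0.02. The cup is unmoved at crop (145,338) and the door is at about 1.36 rad. I hand in.

```bash
python3 -c "
from rig import ctrl
print(ctrl.close_job())"
```

```text
the job is handed in; nothing more can be done
None
```

All the steps were carried out and the job was handed in at about 23.5 s of the 64 s allowed; the interface gave no verdict.

**What I did:**
1. I pushed the cover back by its rail with shut fingers.
2. I took the carton at a 40° tilt, turned it upright and stood it on the open bench near (0.53, 0.22), then let go. It stayed standing by itself.
3. I took it again from above and set it down on end on the mat in the right bay, then let go. The arm then moved clear to the left.

**Last checks, from the top camera:**

| Check | Result |
|---|---|
| Door angle | about 1.36 rad (needs more than 1.25) |
| Carton lean | top face level within about 0.02 rad, top at 0.091 m as expected on the mat |
| Carton position | (0.478, -0.134), within about 4 mm of the mat's centre |
| Cup | at the same place in the pictures as before, upright |
| Robot contact | arm clear of everything, wrist force near zero |

**What disagreed or failed:**
- The mat's centre came out 3 mm apart in x between the top and wrist cameras (0.475 and 0.478), well inside the 25–35 mm tolerance.
- At the first grasp the fingers stopped 7 mm higher than commanded, with a light touch of about 6 N. The grip held.
- The last cross-check from the scene camera gave no usable reading, because the arm hid the carton.

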